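Start the dust extractor from its switch station

ROBOT

A 6-joint arm with a two-finger parallel gripper is mounted at the origin on the work surface. World frame = base frame: x ahead of the robot, y to its left, z up, the work surface at z = 0. Lengths are in m, angles in rad, forces in N, time in s.
With the tool pointing down it reaches from about 0.25 to 0.8 m from the base axis. Payload 8.5 kg.
Tool frame: the origin (TCP) lies at the very end of the fingers, on their centre line; the grasp point (between the pads) lies 19 mm behind it; z points along the fingers, y is the line along which they close (so a half turn about z gives the same grasp; the last joint's range is limited). The gripper opens to 85 mm and grips with 20 to 120 N. Pads are 22 mm wide; open, the fingers measure 114 mm over their backs; the gripper's body (76 mm by 85 mm) begins 54 mm behind the grasp point. The pads swing forward as they close: fully open they stand 13 mm farther back than shut.
Start: joints at [-1.115, 0.238, -0.013, 1.319, 0, 1.571], TCP at [0.231, -0.471, 0.231] pointing down, gripper open.
Joint ranges: [-2.66, 2.66], [-1.03, 1.9], [-1.14, 1.46], [-1.82, 2.27], [-1.45, 1.34], [-3.14, 3.14]. Speed limits (rad/s): [2.22, 2.22, 2.79, 3.14, 3.14, 3.14].

INTERFACE

Orientations are given as a unit quaternion [w, x, y, z].
In Python, from station import status, optics, workorder gives the robot as it stands.
- The arm moves only by the shell command python3 -m handwheel 'ROWS' [OPENING] [FORCE]. ROWS is JSON, one flat list of numbers, 4 for each row, row after row: the shift along the tool's x, y, z in mm, then the turn about the tool's z in rad. A call has 1 to 8 rows; each row shifts and turns the commanded pose from where the row before left it, along the tool's axes as they then stand; what a row does not reach is not made up. A row lasts 1/12 s, in which the tool goes at most 41.7 mm and 7.16 degrees, less where a joint would pass 70% of its speed; a pose out of reach is approached as far as the arm can. A call with a gripper value outside its range is refused whole. OPENING is the opening, from 0 (shut) to 1 (fully open), set as the call begins (- or left out, the last holds). The fingers move at their own pace and stop on an object; FORCE is the grip in N (left out, the last holds). Time passes only in rows, so rows that do not move let the fingers close. It gives the time, the measured TCP pose, the force, the opening and the grip force at its end, in the units of the state.
- status.read_state(): the state, without advancing time (a new reading comes with each control period).
- optics.grab_frame(name): name is "scene" or "top"; returns a dict with "img" (384x512x3 uint8, red, green, blue), "mtx" (3x3 intrinsics, pixels), "k1" (the pictures are not rectified: a ray, as slopes to the right and down, at radius r is drawn at 1 + k1 r^2 times it, then the intrinsics apply), "R" (3x3) and "t" (3): a world point X has camera coordinates R X + t. Camera axes: x right, y down, z forward; pixel columns grow to the right and rows downward; lengths in m; the calibration is good to about 2 mm. A picture is of the moment at which its call begins. There is no depth.
- workorder.hand_in(): hands the job in; it is judged then, once.
The state is a dict: "clock": time; "joints": joint angles; "qd": joint speeds; "joint_efforts": joint torques, N m; "tcp_pos": TCP position; "tool_rot": TCP orientation; "force": force on the tool from outside, world axes, zero at the start; "ft_torque": the same for the moment, N m; "finger_gap": opening from 0.0 (shut) to 1.0 (fully open); "grasp_force": force on a finger pad.
Only numpy, scipy, OpenCV 4.12 (cv2) and the standard library are available. Lean on these libraries where they do the work, as an engineer would, in place of code of your own. Each camera call takes 0.05 s, during which the arm holds its last target. There are 200 camera calls.

TASK

Start the dust extractor from the blue switch station: push its toggle lever over, away from the robot, all the way to on, then press its green start button right down with a light touch, let it spring back up and draw the hand clear. Leave the blue station's red stop button and every control of the yellow drill-press station alone, and do not shove or lift the stations or disturb the other things on the bench.

Things in the scene. Friction and masses are not known exactly. Their poses are not given: they have to be found in the camera images.
- blue_station: dust extractor's switch station: blue box 140 (x) by 240 (y) by 60 mm high on a foot plate 150 by 250 mm, 3 to 5 kg, loose on the bench. Origin: centre of its underside; z up, x away from the robot (within 0.4 rad), y left. In its frame, mm: lever pivot at 0, 65, 82; green start button at x -35, y -65; red stop button at x 35, y -65
- blue_lever (a joint): the toggle lever of the blue station, rad: 0 = off, leaning 0.5 rad towards the station's -x; 1 = on, at its stop, leaning 0.5 rad towards +x. The hinge lies along the station's y axis; the lever stays where it is left and takes about 1.2 N at the knob to move
- blue_lever_tip (a point): centre of the black ball knob, 26 mm across, on the blue station's lever, 55 mm from the pivot: 130 to 137 mm above the bench. The stem is 10 mm thick; the grey block under it is 70 (x) by 50 (y) mm and its top is 85 mm above the bench
- blue_start_top (a point): centre of the top face of the green start button on the blue station: a round cap 26 mm across in a black collar 42 mm across, its top 82 mm above the bench, pressed straight down
- blue_start (a joint): travel of that green button, m: 0 = up, 0.006 = fully down. A spring returns it; it starts to move at about 1.5 N and is fully down at 5 N
- blue_stop_top (a point): centre of the top face of the red stop button on the blue station: a round cap 26 mm across in a black collar 42 mm across, its top 82 mm above the bench, pressed straight down
- blue_stop (a joint): travel of that red button, m: 0 = up, 0.006 = fully down. A spring returns it; it starts to move at about 1.5 N and is fully down at 5 N
- yellow_station: drill press's switch station: yellow box 140 (x) by 240 (y) by 60 mm high on a foot plate 150 by 250 mm, 3 to 5 kg, loose on the bench. Origin: centre of its underside; z up, x away from the robot (within 0.4 rad), y left. In its frame, mm: lever pivot at 0, 65, 82; green start button at x -35, y -65; red stop button at x 35, y -65
- yellow_lever (a joint): the toggle lever of the yellow station, rad: 0 = off, leaning 0.5 rad towards the station's -x; 1 = on, at its stop, leaning 0.5 rad towards +x. The hinge lies along the station's y axis; the lever stays where it is left and takes about 1.2 N at the knob to move
- yellow_lever_tip (a point): centre of the black ball knob, 26 mm across, on the yellow station's lever, 55 mm from the pivot: 130 to 137 mm above the bench. The stem is 10 mm thick; the grey block under it is 70 (x) by 50 (y) mm and its top is 85 mm above the bench
- yellow_start_top (a point): centre of the top face of the green start button on the yellow station: a round cap 26 mm across in a black collar 42 mm across, its top 82 mm above the bench, pressed straight down
- yellow_start (a joint): travel of that green button, m: 0 = up, 0.006 = fully down. A spring returns it; it starts to move at about 1.5 N and is fully down at 5 N
- yellow_stop_top (a point): centre of the top face of the red stop button on the yellow station: a round cap 26 mm across in a black collar 42 mm across, its top 82 mm above the bench, pressed straight down
- yellow_stop (a joint): travel of that red button, m: 0 = up, 0.006 = fully down. A spring returns it; it starts to move at about 1.5 N and is fully down at 5 N
- battery_pack: bystander: black battery pack with a green band, 75 by 110 by 63 mm high, nearer the robot than the stations, loose. Origin: on the bench, under it
- tape_measure: bystander: yellow and black tape measure, 70 by 36 by 60 mm high, nearer the robot than the stations, loose. Origin: on the bench, under it
- screw_jar: bystander: clear jar with a steel cap, 42 mm across, 65 mm high, between the two stations, loose. Origin: on the bench, under it
- offcut: bystander: offcut of pale wood, 60 by 150 by 38 mm high, beyond the stations, loose. Origin: on the bench, under it
- screwdriver: bystander: screwdriver with a red handle, lying beyond the stations, loose. Origin: in the tool's underside

How it is judged:
On the way, in this order (a step that is already met when the one before it is completed fails the run):
1. the blue station's lever is pushed over to on (value of joint blue_lever above 0.85 rad), for 0.1 s.
2. the blue station's green start button is pressed down (at least 4 of its 6 mm) (value of joint blue_start above 0.004 m and value of joint blue_lever above 0.85 rad), for 0.05 s.
At the end, for the whole second after the job is handed in: The blue lever stands at on (over 0.85 of 1 rad) and all four buttons are up again; the yellow lever's knob is within 10 mm, both stations within 15 mm and upright, and the bystanders within 20 mm of where they began (value of joint blue_lever above 0.85 rad and value of joint each of blue_start, blue_stop, yellow_start, yellow_stop below 0.0015 m and distance of yellow_lever_tip from where it was at the start of the episode below 0.01 m and distance of each of blue_station, yellow_station from where it was at the start of the episode below 0.015 m and angle between each of blue_station, yellow_station's own z axis and vertical below 0.05 rad and linear speed of blue_station below 0.02 m/s and distance of each of battery_pack, tape_measure, screw_jar, offcut, screwdriver from where it was at the start of the episode below 0.02 m); the robot touches nothing.
It fails at once if the green start button on the blue station is pressed before its lever is on (value of joint blue_start above 0.003 m and value of joint blue_lever below 0.8 rad).
It fails at once if the blue station's stop button or a control of the yellow station is worked (a button more than 2.5 mm, the lever's knob more than 10 mm) (value of joint any of blue_stop, yellow_start, yellow_stop above 0.0025 m or distance of yellow_lever_tip from where it was at the start of the episode above 0.01 m).
It fails at once if a station is shoved, lifted or tipped (more than 15 mm) (distance of any of blue_station, blue_start_top, yellow_station, yellow_start_top from where it was at the start of the episode above 0.015 m).
It fails at once if the start button is hit hard (more than 25 N) (contact force between anything else and blue_start above 25 N).
It fails at once if a bystander is knocked or carried (more than 20 mm) (distance of any of battery_pack, tape_measure, screw_jar, offcut, screwdriver from where it was at the start of the episode above 0.02 m).
It also fails if it takes over 38 s, if anything falls off the work surface, if the arm or the gripper's body presses on something with over 40 N, if the wrist force passes 120 N, or if a joint passes its speed limit or range.

## Working session

There is one attempt and no reset: what is moved stays moved. The work goes in short steps, Python scripts to look and compute and a shell command to move; the robot and the scene stay as the last step left them, time stands still between calls to the robot, and variables do not carry over. Pictures are saved under pics/ and viewed, at most 10 in all, crops included, and the job is handed in when it is done.

```bash
mkdir -p pics
cat > h.py <<'E'
import numpy as np, cv2
from station import status, optics
def grab(n,f):
    d=optics.grab_frame(n); cv2.imwrite(f'pics/{f}.png',cv2.cvtColor(d['img'],cv2.COLOR_RGB2BGR)); 
    np.savez(f'pics/{f}.npz',**d); return d
def ray(d,uv):
    k=float(d['k1']); K=np.array(d['mtx']); R=np.array(d['R']); t=np.array(d['t'])
    p=cv2.undistortPoints(np.array([[uv]],float),K,np.array([k,0,0,0.]))[0,0]
    return -R.T@t, R.T@np.array([p[0],p[1],1])
def plane(d,uv,z):
    o,r=ray(d,uv); return o+r*(z-o[2])/r[2]
def tri(d1,u1,d2,u2):
    o1,r1=ray(d1,u1);o2,r2=ray(d2,u2)
    s=np.linalg.lstsq(np.c_[r1,-r2],o2-o1,rcond=None)[0]
    a=o1+s[0]*r1;b=o2+s[1]*r2
    return (a+b)/2,np.linalg.norm(a-b)
E
python3 - <<'E'
from h import *
for n in('scene','top'):
    d=grab(n,n+'0'); print(n,d['k1'],-np.array(d['R']).T@d['t'])
s=status.read_state();print(s)
E
```

```text
scene -0.09483302928347237 [1.15329322 0.13739674 0.95509047]
top -0.027933541979546984 [ 0.45300429 -0.01298203  0.93003814]
{'clock': 0.1, 'joints': array([-1.11499509e+00,  2.38697375e-01, -1.41459403e-02,  1.31919504e+00,
       -2.53694308e-05,  1.57078809e+00]), 'qd': array([-0.00046029, -0.00077252,  0.00130195,  0.00130683,  0.00132758,
        0.00169512]), 'joint_efforts': array([-5.88933144e-04, -5.39723003e+01,  3.46996987e+01,  1.35136404e-02,
        1.15167515e-05,  3.56661576e-05]), 'tcp_pos': array([ 0.23092991, -0.47108195,  0.23076354]), 'tool_rot': array([-6.02091782e-04,  9.74141741e-01,  2.25936899e-01, -1.52661912e-04]), 'force': array([-0.10472094,  0.16488786,  0.86190374]), 'ft_torque': array([-0.01941425, -0.00554113,  0.03278844]), 'grasp_force': 0.0, 'finger_gap': 0.9986613218834987}
```

View pics/scene0.png

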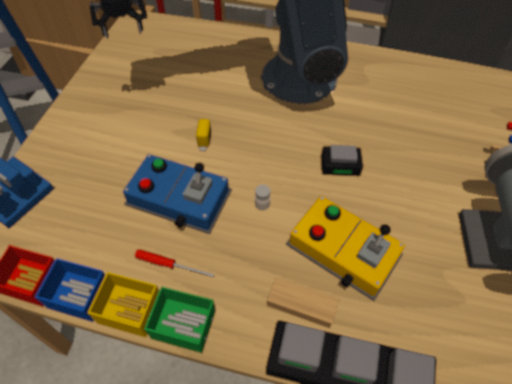

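View pics/top0.png

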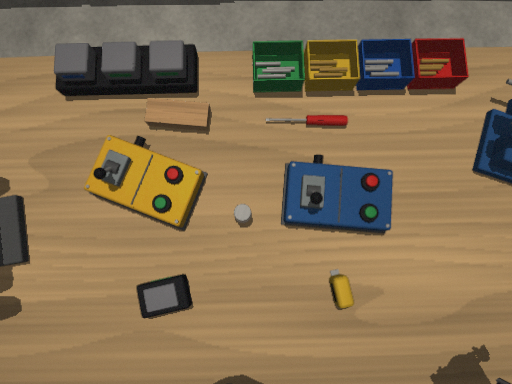

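The blue station is at about (338,197) in the top view: knob (316,198), green (370,212), red (372,182). In the scene view: knob (199,168), green (158,164), red (146,185). I'll refine these with masks and triangulate.

```bash
cat > m.py <<'E'
from h import *
def blob(d,c,box,near):
    x0,y0,x1,y1=box; im=d['img'].astype(int)[y0:y1,x0:x1]; r,g,b=im[...,0],im[...,1],im[...,2]
    m={'g':(g>1.4*r)&(g>1.2*b),'r':(r>1.8*g)&(r>1.8*b),'k':(r+g+b<110)}[c].astype(np.uint8)
    n,l,s,ce=cv2.connectedComponentsWithStats(m)
    i=min((i for i in range(1,n) if s[i,4]>25),key=lambda i:np.hypot(*(ce[i]+[x0,y0]-near)))
    return ce[i]+[x0,y0],s[i].tolist()
def meas(s,t,only='grk'):
    S={'g':(158,164),'r':(146,185),'k':(199,168)};T={'g':(370,212),'r':(372,182),'k':(316,198)}
    for c in only:
        w=12
        a,sa=blob(s,c,(S[c][0]-w,S[c][1]-w,S[c][0]+w,S[c][1]+w),S[c])
        b,sb=blob(t,c,(T[c][0]-w,T[c][1]-w,T[c][0]+w,T[c][1]+w),T[c])
        print(c,a.round(1),sa,b.round(1),sb,*[np.round(q,4) for q in tri(s,a,t,b)],plane(t,b,.133 if c=='k' else .08).round(4))
E
python3 - <<'E'
from m import *
s=dict(np.load('pics/scene0.npz'));t=dict(np.load('pics/top0.npz'))
meas(s,t)
im=t['img'].astype(int);m=((im[...,2]>1.5*im[...,0])&(im[...,2]>60)).astype(np.uint8);m[:,:270]=0;m[:,410:]=0;m[:150]=0;m[240:]=0
c=max(cv2.findContours(m,0,2)[0],key=cv2.contourArea)
r=cv2.minAreaRect(c);P=[plane(t,p,.05) for p in cv2.boxPoints(r)];print(r,np.round(P,3),np.mean(P,0))
a=cv2.resize(s['img'][140:240,110:240],None,fx=4,fy=4,interpolation=2);b=cv2.resize(t['img'][150:240,275:400],None,fx=4,fy=4,interpolation=2)
o=np.zeros((400,1020,3),np.uint8);o[:,:520]=a;o[:360,520:]=b[:,:500]
cv2.imwrite('pics/crop.png',cv2.resize(o,(800,314))[...,::-1])
E
```

```text
g [158.1 163.7] [7, 7, 11, 11, 96] [370.  211.7] [6, 6, 13, 13, 132] [ 0.5202 -0.2816  0.0748] 0.0024 [ 0.52   -0.2812  0.08  ]
r [145.1 183.9] [5, 6, 13, 11, 114] [371.2 180.5] [5, 5, 13, 12, 127] [ 0.5901 -0.2892  0.0746] 0.0021 [ 0.5894 -0.2885  0.08  ]
k [198.8 167.5] [9, 8, 7, 8, 45] [315.8 197.8] [7, 6, 11, 12, 106] [ 0.5474 -0.1534  0.1314] 0.0012 [ 0.5473 -0.1537  0.133 ]
((339.5044860839844, 195.11468505859375), (106.0682144165039, 60.83407974243164), 4.899093151092529) [[ 0.506 -0.094  0.05 ]
 [ 0.646 -0.111  0.05 ]
 [ 0.619 -0.355  0.05 ]
 [ 0.48  -0.333  0.05 ]] [ 0.56283157 -0.22322143  0.05      ]
```

View pics/crop.png

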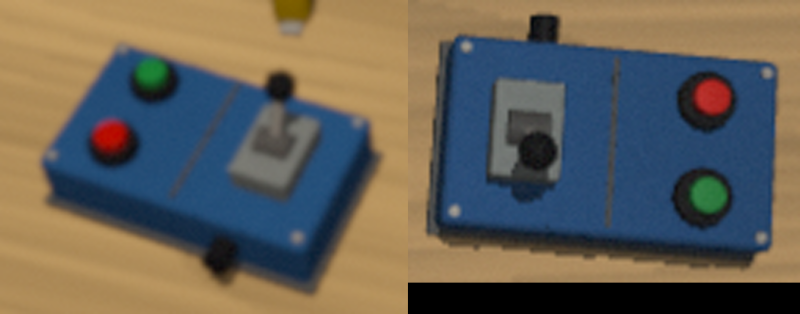

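Both views agree: station x axis is at about -0.107 rad, the knob at (0.545,-0.153,0.131), and the lever is at off with the green button at (0.520,-0.281). I'll shut the gripper, turn the tool to the station's axes, and travel high.

```bash
python3 -m handwheel '[0,0,0,0.12, 0,0,0,0.12, 0,0,0,0.12, 0,0,0,0.12, 0,0,0,0.083, 0,0,0,0]' 0
python3 -m handwheel '[19,-29,0,0, 19,-29,0,0, 19,-29,0,0, 19,-29,0,0, 19,-29,0,0, 19,-29,0,0, 0,0,0,0]'
```

```text
clock: 0.6
tcp_pos: [0.231, -0.4712, 0.231]
tool_rot: [-0.0, 0.998, -0.055, -0.0]
force: [0.6, -0.7, -0.4]
finger_gap: 0.143
grasp_force: 0.0
clock: 1.18
tcp_pos: [0.3657, -0.3067, 0.2312]
tool_rot: [-0.001, 0.999, -0.05, 0.0]
force: [0.2, -0.2, -0.7]
finger_gap: -0.001
grasp_force: 0.0
```

```bash
python3 -m handwheel '[19,-28.5,0,0, 19,-28.5,0,0, 19,-28.5,0,0, 19,-28.5,0,0, 19,-28.5,0,0, 19,-28.5,0,0, 0,0,0,0, 0,0,0,0]'
```

```text
clock: 1.85
tcp_pos: [0.4953, -0.1515, 0.2308]
tool_rot: [-0.0, 0.999, -0.051, -0.0]
force: [1.0, -1.0, 0.0]
finger_gap: 0.002
grasp_force: 0.0
```

```bash
python3 -m handwheel '[0,-3,30,0, 0,0,30,0, 0,0,30,0, 0,0,23,0, 0,0,0,0, 0,0,0,0]'
python3 - <<'E'
from h import *
s=grab('scene','scene1')
cv2.imwrite('pics/s1.png',cv2.resize(s['img'][100:240,110:260],None,fx=4,fy=4,interpolation=2)[...,::-1])
E
```

```text
clock: 2.35
tcp_pos: [0.4937, -0.1504, 0.118]
tool_rot: [-0.0, 0.999, -0.054, -0.001]
force: [-0.2, 0.1, -0.4]
finger_gap: 0.001
grasp_force: 0.0
```

View pics/s1.png

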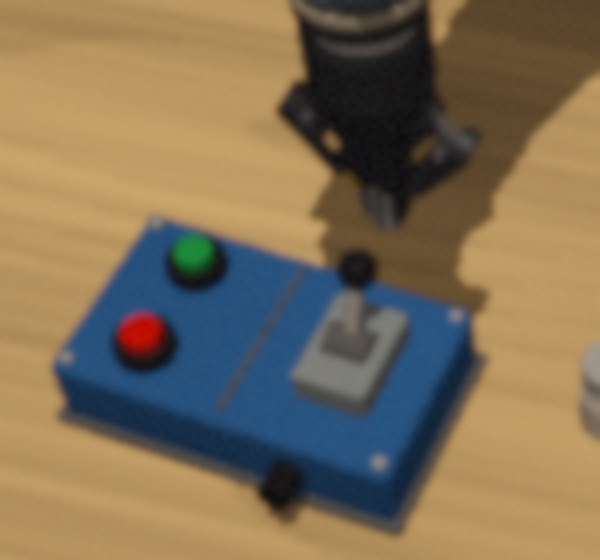

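Shut fingers hang just in front of the black knob (357,268 in the crop), in line with the push direction. Pushing.

```bash
python3 -m handwheel '[10,0,0,0, 10,0,0,0, 8,0,0,0, 8,0,0,0, 8,0,0,0, 8,0,0,0, 0,0,0,0]'; python3 -m handwheel '[5,0,0,0, 5,0,0,0, 4,0,0,0, 0,0,0,0, 0,0,0,0]'
```

```text
clock: 2.98
tcp_pos: [0.5486, -0.1555, 0.1182]
tool_rot: [0.0, 0.999, -0.053, 0.0]
force: [-0.5, 1.1, -0.4]
finger_gap: -0.002
grasp_force: 0.0
clock: 3.4
tcp_pos: [0.5609, -0.1568, 0.1182]
tool_rot: [-0.0, 0.999, -0.054, 0.0]
force: [-0.7, -0.2, -0.4]
finger_gap: -0.003
grasp_force: 0.0
```

```bash
python3 -m handwheel '[3,0,0,0, 3,0,0,0, 0,0,0,0, 0,0,0,0]'; python3 -m handwheel '[2,0,0,0, 0,0,0,0, 0,0,0,0]';python3 - <<'E'
from h import *
s=grab('scene','scene2');t=grab('top','top2')
a=cv2.resize(s['img'][100:240,110:240],(520,560),interpolation=2);b=cv2.resize(t['img'][150:290,275:345],(280,560),interpolation=2)
cv2.imwrite('pics/s2.png',np.hstack([a,b])[...,::-1])
E
```

```text
clock: 3.73
tcp_pos: [0.5668, -0.1575, 0.1183]
tool_rot: [-0.0, 0.999, -0.054, 0.0]
force: [0.4, -0.4, 0.4]
finger_gap: -0.002
grasp_force: 0.0
clock: 3.98
tcp_pos: [0.5687, -0.1577, 0.1183]
tool_rot: [-0.0, 0.999, -0.054, 0.0]
force: [-1.0, -0.5, -0.6]
finger_gap: 0.002
grasp_force: 0.2
```

View pics/s2.png

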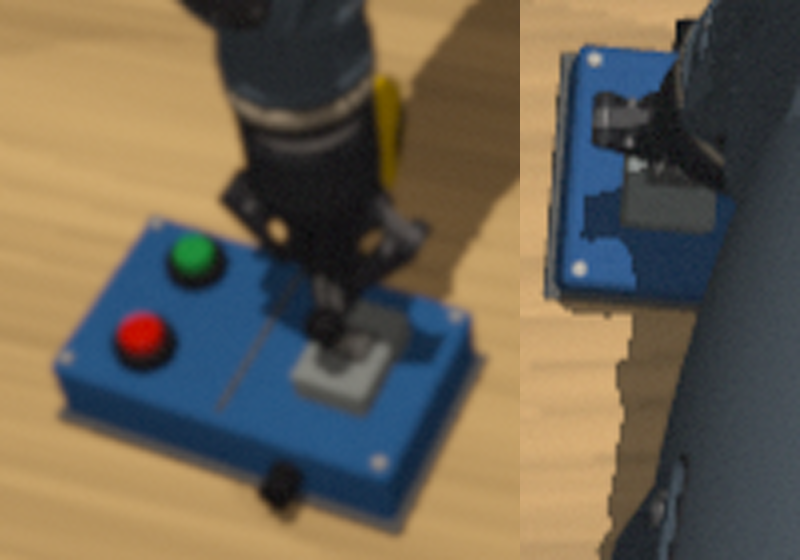

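The knob, at about (325,325) in the crop, has gone over with the fingers behind it and the station hasn't moved. I'll push on gently until the stop shows in the force.

```bash
python3 -c "
from h import *
s=dict(np.load('pics/scene2.npz'));print(plane(s,(191,181),.131))"; python3 -m handwheel '[1.5,0,0,0, 0,0,0,0, 0,0,0,0]'; python3 -m handwheel '[1.5,0,0,0, 0,0,0,0, 0,0,0,0]'
```

```text
[ 0.59067078 -0.15772483  0.131     ]
clock: 4.33
tcp_pos: [0.5701, -0.1578, 0.1182]
tool_rot: [-0.0, 0.999, -0.054, -0.0]
force: [-0.5, 0.2, -1.1]
finger_gap: 0.001
grasp_force: 0.4
clock: 4.58
tcp_pos: [0.5716, -0.158, 0.1182]
tool_rot: [-0.0, 0.999, -0.054, -0.0]
force: [-1.5, -0.8, -2.0]
finger_gap: 0.002
grasp_force: 0.6
```

```bash
python3 -m handwheel '[1,0,0,0, 0,0,0,0, 0,0,0,0]'; python3 -m handwheel '[1,0,0,0, 0,0,0,0, 0,0,0,0]'
```

```text
clock: 4.83
tcp_pos: [0.5718, -0.158, 0.1181]
tool_rot: [-0.0, 0.999, -0.054, -0.001]
force: [-4.8, -0.3, 0.6]
finger_gap: -0.0
grasp_force: 2.6
clock: 5.08
tcp_pos: [0.572, -0.158, 0.1181]
tool_rot: [-0.0, 0.999, -0.054, -0.001]
force: [-8.5, 0.4, 2.2]
finger_gap: -0.001
grasp_force: 4.2
```

The stop is reached (force up sharply, tip no longer advancing). Backing off, rising, and moving over the green button.

```bash
python3 -m handwheel '[-10,0,0,0, -20,0,0,0, 0,0,-30,0, 0,0,-30,0, 0,0,0,0, 0,0,0,0]'; python3 -m handwheel '[-8,32,0,0, 0,32,0,0, 0,32,0,0, 0,32,0,0, 0,0,0,0, 0,0,0,0]'
python3 - <<'E'
from m import *
s=grab('scene','scene3');cv2.imwrite('pics/s3.png',cv2.resize(s['img'][90:240,110:260],None,fx=4,fy=4,interpolation=2)[...,::-1])
print(blob(s,'k',(180,170,204,194),(191,181)))
E
```

```text
clock: 5.58
tcp_pos: [0.5456, -0.1554, 0.1805]
tool_rot: [0.0, 0.999, -0.054, 0.003]
force: [0.4, 0.8, -0.2]
finger_gap: -0.002
grasp_force: 0.0
clock: 6.08
tcp_pos: [0.5218, -0.2829, 0.1771]
tool_rot: [-0.0, 0.998, -0.055, -0.0]
force: [0.3, 0.8, 0.2]
finger_gap: 0.002
grasp_force: 0.0
(array([190.43333333, 182.91666667]), [6, 9, 9, 9, 60])
```

View pics/s3.png

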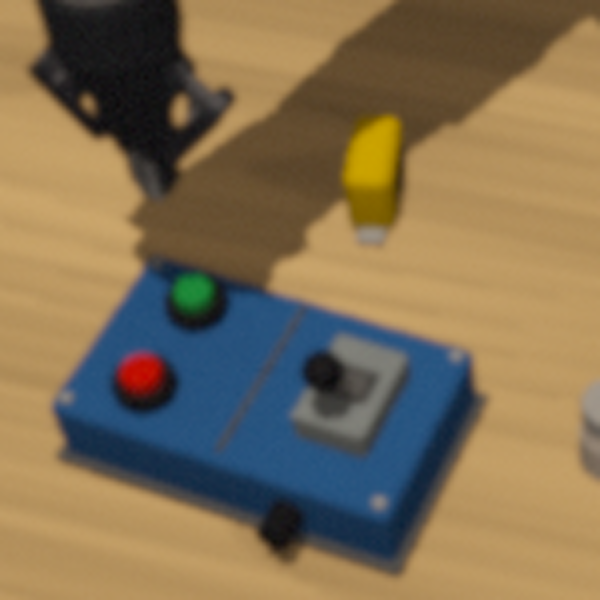

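The lever knob now leans away at (322,372) in the crop, which is on. The green button hasn't moved and the fingers are above it. Descending.

```bash
python3 -m handwheel '[-2,-1,25,0, 0,0,25,0, 0,0,20,0, 0,0,10,0, 0,0,0,0, 0,0,0,0]'; python3 -m handwheel '[0,0,3,0, 0,0,3,0, 0,0,2,0, 0,0,1,0, 0,0,0,0]'
```

```text
clock: 6.63
tcp_pos: [0.5204, -0.2794, 0.0984]
tool_rot: [-0.0, 0.999, -0.053, -0.0]
force: [-0.7, -0.2, 0.2]
finger_gap: -0.003
grasp_force: 0.0
clock: 7.05
tcp_pos: [0.5202, -0.2802, 0.0894]
tool_rot: [-0.0, 0.999, -0.054, 0.0]
force: [0.7, -1.0, 0.0]
finger_gap: 0.0
grasp_force: 0.0
```

```bash
python3 -m handwheel '[0,1,2,0, 0,0,2,0, 0,0,2,0, 0,0,1,0, 0,0,0,0]'; python3 -m handwheel '[0,0,1,0, 0,0,1,0, 0,0,0,0]'
```

```text
clock: 7.47
tcp_pos: [0.5199, -0.2812, 0.082]
tool_rot: [-0.0, 0.999, -0.054, -0.0]
force: [-0.7, 0.1, 2.0]
finger_gap: 0.001
grasp_force: 0.7
clock: 7.72
tcp_pos: [0.52, -0.2812, 0.0802]
tool_rot: [0.0, 0.999, -0.054, -0.0]
force: [-0.8, -0.4, 1.5]
finger_gap: -0.004
grasp_force: 1.2
```

```bash
python3 -m handwheel '[0,0,1,0, 0,0,1,0, 0,0,0,0, 0,0,0,0]'; python3 -m handwheel '[0,0,1,0, 0,0,0.5,0, 0,0,0,0, 0,0,0,0]'
```

```text
clock: 8.05
tcp_pos: [0.52, -0.2812, 0.0783]
tool_rot: [0.0, 0.999, -0.054, -0.0]
force: [-2.1, -0.4, 3.3]
finger_gap: -0.004
grasp_force: 1.8
clock: 8.38
tcp_pos: [0.52, -0.2812, 0.0768]
tool_rot: [-0.0, 0.999, -0.054, -0.0]
force: [-2.1, 0.4, 4.5]
finger_gap: -0.001
grasp_force: 2.2
```

```bash
python3 -m handwheel '[0,0,1,0, 0,0,0,0, 0,0,0,0]'; python3 -m handwheel '[0,0,0.5,0, 0,0,0,0, 0,0,0,0]'
```

```text
clock: 8.63
tcp_pos: [0.52, -0.2812, 0.076]
tool_rot: [0.0, 0.999, -0.054, 0.0]
force: [-3.9, 0.8, 7.1]
finger_gap: 0.001
grasp_force: 3.6
clock: 8.88
tcp_pos: [0.5201, -0.2812, 0.076]
tool_rot: [0.0, 0.999, -0.054, 0.0]
force: [-3.7, 1.1, 10.3]
finger_gap: -0.002
grasp_force: 5.5
```

Fully down: force went past 5 N and the tip stopped at 76 mm. Releasing and drawing clear.

```bash
python3 -m handwheel '[0,0,-4,0, 0,0,-10,0, 0,0,-30,0, 0,0,-40,0, 0,0,-40,0, 0,0,0,0]'; python3 -m handwheel '[-35,0,0,0, -35,0,0,0, -35,0,0,0, -35,0,0,0, 0,0,0,0, 0,0,0,0, 0,0,0,0, 0,0,0,0]'
python3 - <<'E'
from m import *
s=grab('scene','scene4');cv2.imwrite('pics/s4.png',cv2.resize(s['img'][60:310,90:420],(792,600),interpolation=2)[...,::-1])
print(blob(s,'k',(180,170,204,194),(191,181)),blob(s,'g',(146,152,170,176),(158,164)),blob(s,'r',(134,173,158,197),(146,185)))
E
```

```text
clock: 9.38
tcp_pos: [0.523, -0.2825, 0.2074]
tool_rot: [0.002, 0.999, -0.054, 0.005]
force: [0.3, 0.2, -0.8]
finger_gap: 0.001
grasp_force: 0.0
clock: 10.05
tcp_pos: [0.3819, -0.2666, 0.1995]
tool_rot: [0.0, 0.999, -0.053, 0.0]
force: [0.3, -0.0, -0.6]
finger_gap: 0.001
grasp_force: 0.0
(array([190.43548387, 183.        ]), [6, 9, 9, 9, 62]) (array([158.18556701, 163.65979381]), [7, 7, 12, 11, 97]) (array([145.04464286, 183.83928571]), [5, 6, 13, 11, 112])
```

View pics/s4.png

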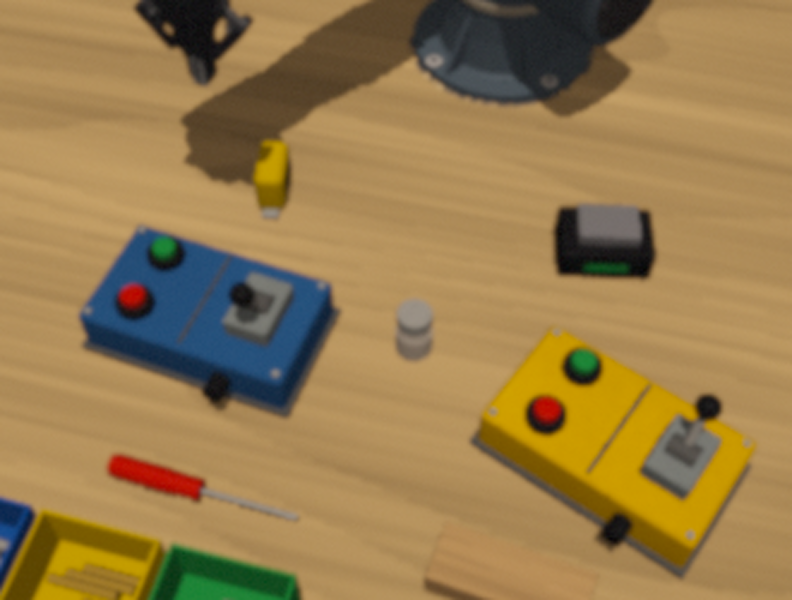

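The blue lever is on (241,295), the green button is up (165,250) and back at its starting pixel, the other things stand where they were, and the hand is clear.

```bash
python3 -c "
from station import workorder
print(workorder.hand_in())"
```

```text
the job is handed in; nothing more can be done
None
```

The job is handed in at about 10 s of the 38 s: the blue lever was pushed to its stop at on, the green start button was pressed fully down at about 10 N and sprang back up, the hand is clear, and nothing else in the last picture looks moved; the hand-in gave no verdict.

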